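# Fit the cover to a trailer wheel

## Robot

A 6-joint arm with a two-finger parallel gripper is mounted at the origin on the work surface. World frame = base frame: x ahead of the robot, y to its left, z up, the work surface at z = 0. Lengths are in m, angles in rad, forces in N, time in s.
With the tool pointing down it reaches from about 0.325 to 1 m from the base axis. Payload 5.1 kg.
Tool frame: the origin (TCP) lies midway between the tips of the shut fingers; the grasp point (between the pads) lies env.pinch_z behind it (env.pinch_z is the distance from the TCP to the grasp point, in m); x points along the fingers, z is the direction in which the jaws open and shut, and the axes are right-handed (so a half turn about x gives the same grasp; the last joint's range is limited). The gripper opens to 85 mm and grips with 20 to 120 N. Pads are 22 mm wide; open, the fingers measure 114 mm over their backs; the gripper's body (76 mm by 85 mm) begins 54 mm behind the grasp point. The pads swing forward as they close: fully open they stand 13 mm farther back than shut.
Start: joints at [-1.208, 0.124, 1.65, -0, 1.367, -0.083], TCP at [0.28, -0.586, 0.231] pointing down, gripper open.
Joint ranges: [-2.61, 2.61], [-1.02, 2.33], [0.03, 2.71], [-1.35, 4.49], [0.32, 2.68], [-2.91, 2.91]. Speed limits (rad/s): [2.57, 2.57, 3.14, 3.14, 3.14, 3.14].

## Interface

Orientations are given as a unit quaternion [w, x, y, z].
In Python, from plant import env gives the robot as it stands.
- The arm moves only by the shell command python3 -m jog 'ROWS' [FORCE]. ROWS is JSON, a list of rows, each a list of 7 numbers: the shift along the tool's x, y, z in units of 50 mm (1.0 is 50 mm), then the turn, a rotation vector about the tool's x, y, z in degrees, then the opening in per cent of the stroke, from 0 (shut) to 100 (fully open). A call has exactly 10 rows; each row shifts and turns the commanded pose from where the row before left it, along the tool's axes as they then stand; what a row does not reach is not made up. A row lasts 1/10 s, in which the tool goes at most 50 mm and 8.59 degrees, less where a joint would pass 70% of its speed; a pose out of reach is approached as far as the arm can. A call is refused whole if a number of a shift passes 1 or a number of a turn 8.59, either way. A call with a gripper value outside its range is refused whole. The fingers move at their own pace and stop on an object; FORCE is the grip in N (left out, the last holds). Time passes only in rows, so rows that do not move let the fingers close, or fill a call up. It gives the time, the measured TCP pose, the force and the opening at its end, in the units of the state.
- env.get_state(): the state, without advancing time (a new reading comes with each control period).
- env.camera(name): name is "scene" or "top" or "wrist"; returns the picture (480x640x3 uint8, red, green, blue); there is no depth.
- env.camera_params(name): a dict with "K" (3x3 intrinsics, pixels), "world_from_camera" (4x4, takes a point from camera to world coordinates); the wrist camera has in their place "mount" (4x4, takes a point from camera to tool coordinates, whose origin is the TCP and whose axes are the tool frame's). Camera axes: x right, y up, looking along -z (the intrinsics and any distortion apply to the point x, -y, -z); pixel columns grow to the right and rows downward; lengths in m; the calibration is good to about 2 mm. The wrist camera is an equidistant fisheye: a pixel r from the principal point sees the ray r / f radians off the axis. A picture is of the moment at which its call begins: read the wrist's pose just before it. camera_params takes no time and is no camera call.
- env.finish_job(): hands the job in, once; it reports no verdict.
The state is a dict: "time": time; "qpos": joint angles; "joint_vel": joint speeds; "joint_efforts": joint torques, N m; "tool_pos": TCP position; "eef_rot": TCP orientation; "force": force on the tool from outside, world axes, zero at the start; "torque": the same for the moment, N m; "finger_gap": finger opening in m.
Only numpy, scipy, OpenCV 4.12 (cv2) and the standard library are available. Lean on these libraries where they do the work, as an engineer would, in place of code of your own. Each camera call takes 0.05 s, during which the arm holds its last target.

## Task

Fit the plastic cover to the trailer wheel: push it round the hub by the ribs near its edge until its notch comes over the valve stem, somewhere near the white crayon stroke on the tyre, and the cover drops, then press it down past the spring clips of the hub until it sits fully home, flat in the rim all round. The cover is brittle: feel your way with light hand force, never more than 22 N, and leave the spray can, the mallet and the bowl of nuts where they are.

Things in the scene. Friction and masses are not known exactly. Their poses are not given: they have to be found in the camera images.
- wheel: White steel trailer wheel with a black tyre, lying flat and fixed on the table, outer side up. Tyre 390 mm in diameter, its top sidewall bulges to 116 mm above the table. Origin on the wheel's axis at table height, z up, x through the crayon stroke on the tyre.
- stroke (a point): White crayon stroke, 24 by 6 mm, on the tyre's sidewall, 137 mm from the wheel's axis on its x. It was drawn beside the valve stem, but the tyre has crept on the rim: the stem, hidden under the cover, is up to 29 degrees to either side of it. The stem: upright black rod 11 mm thick, 88 mm from the axis, rounded top 14 mm above the seat. It does not yield.
- hub_top (a point): Top of the domed steel hub cap in the wheel's middle, 123 mm above the table; axes as the wheel's. The hub cap is 63 mm in diameter up to 111 mm. Three steel spring clips bulge 3 mm out of its side at 60, 180 and 300 degrees from the wheel's x and give way inwards.
- seat (a point): Point on the wheel's axis at the height of the rim's ledge, 95 mm above the table, on which the cover's underside rests when home; axes as the wheel's. The ledge runs from 92 to 104 mm radius; round it stands a lip 8 mm high, 104 mm in inner radius.
- cover: Loose dark grey plastic wheel cover: flat disc 200 mm across, 5 mm thick, about 0.3 kg, with a 65 mm bore round the hub cap. Origin in the middle of its underside, z up, x through the notch. On top five upright ribs 12 mm wide, 14 mm high above the face, from 61 to 95 mm radius, at 36, 108, 180, 252 and 324 degrees from its x; inside 61 mm it is plain. Turning takes 1 to 5 N.
- notch (a point): Middle of the notch at the cover's top face, 88 mm from its axis: open slot in the edge, 16 mm wide, from 78 mm radius out. It starts 54 to 180 degrees from the stroke, so the cover rides on the stem: its edge is high over the stem, the opposite edge on the ledge (4 degrees of tilt, also while turning). With the notch over the stem that side falls about 10 mm and the stem stops it.
- bore (a point): Middle of the cover's bore at its top face, 5 mm above the cover's origin. Once dropped over the stem, the cover hangs on the clips, still about 2 degrees tilted (high at the stem), its middle about 3 mm above the seat; pressing evenly on its face on both sides of the hub with 7 to 13 N drives it past the clips down to the rigid seat, where it stays.
- spray_can: Blue spray can standing on the table, 66 mm in diameter, 190 mm high; origin in the middle of its foot. To be left alone.
- mallet: Rubber mallet lying on the table; wooden handle 260 mm long along its x, black head 56 mm thick and 90 mm wide at its +x end; origin on the table under the handle. To be left alone.
- nut_bowl: Steel bowl with wheel nuts, 120 mm wide, 30 mm high; origin in the middle of its foot. To be left alone.

How it is judged:
At the end, for the whole second after the job is handed in: The cover lies at rest in the rim, its underside at the middle within 1.2 mm of the seat height, level within 0.008 rad, centred within 6 mm (it can lie so only with the notch over the valve stem) (z of cover in the frame of seat below 0.0012 m and angle between cover's own z axis and vertical below 0.008 rad and horizontal distance between cover and seat below 0.006 m and linear speed of cover below 0.02 m/s); the robot touches nothing.
It fails at once if the fingers push on the brittle cover with more than 22 N (contact force between the fingers and cover above 22 N).
It fails at once if a bystander is shifted by more than 30 mm (distance of any of spray_can, mallet, nut_bowl from where it was at the start of the episode above 0.03 m).
It also fails if it takes over 58 s, if anything falls off the work surface, if the arm or the gripper's body presses on something with over 40 N, if the wrist force passes 120 N, or if a joint passes its speed limit or range.

## Working session

There is one attempt and no reset: what is moved stays moved. The work goes in short steps, Python scripts to look and compute and a shell command to move; the robot and the scene stay as the last step left them, time stands still between calls to the robot, and variables do not carry over. Pictures are saved under pics/ and viewed, and the job is handed in when it is done.

```bash
ls; mkdir -p pics
python3 - <<'E'
from plant import env
import cv2,numpy as np
s=env.get_state()
print(s['time'],s['tool_pos'],s['eef_rot'],s['force'],s['finger_gap'],env.pinch_z)
for n in ['scene','top','wrist']:
    print(n,env.camera_params(n))
    cv2.imwrite(f'pics/a_{n}.png',env.camera(n)[:,:,::-1])
E
```

```text
pics
0.0 [ 0.280024   -0.58591042  0.23004154] [ 0.59757051  0.37753233  0.59875732 -0.37665436] [0.45439893 0.22739324 0.57921997] 0.0853547086139352 0.0187
scene {'K': array([[502.00654625,   0.        , 307.50610396],
       [  0.        , 502.00654625, 236.42447291],
       [  0.        ,   0.        ,   1.        ]]), 'world_from_camera': array([[ 0.36186518, -0.79077929,  0.49368178,  1.11147862],
       [ 0.93219682,  0.3114441 , -0.18442251, -0.18842402],
       [-0.00791677,  0.52694467,  0.84986272,  1.04172471],
       [ 0.        ,  0.        ,  0.        ,  1.        ]])}
top {'K': array([[596.83772578,   0.        , 326.6971269 ],
       [  0.        , 596.83772578, 241.20405238],
       [  0.        ,   0.        ,   1.        ]]), 'world_from_camera': array([[ 0.01651859,  0.98535449, -0.16971641,  0.32952237],
       [-0.99985204,  0.0154639 , -0.00753446,  0.00535438],
       [-0.00479963,  0.16981576,  0.98546414,  1.50916162],
       [ 0.        ,  0.        ,  0.        ,  1.        ]])}
wrist {'K': array([[371.64829954,   0.        , 316.24573498],
       [  0.        , 371.64829954, 244.91580573],
       [  0.        ,   0.        ,   1.        ]]), 'mount': array([[-1.94838090e-04,  3.24932262e-01, -9.45737272e-01,
        -1.42348079e-01],
       [-8.79709524e-05,  9.45737280e-01,  3.24932283e-01,
         8.37665863e-02],
       [ 9.99999977e-01,  1.46506594e-04, -1.55681045e-04,
        -1.27896107e-04],
       [ 0.00000000e+00,  0.00000000e+00,  0.00000000e+00,
         1.00000000e+00]])}
```

View pics/a_top.png

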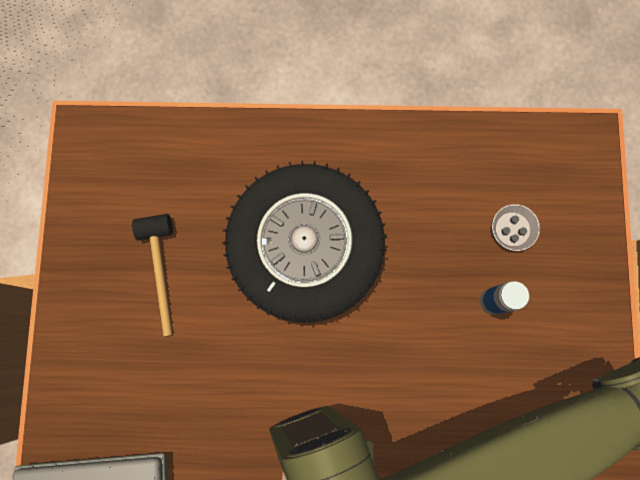

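View pics/a_scene.png

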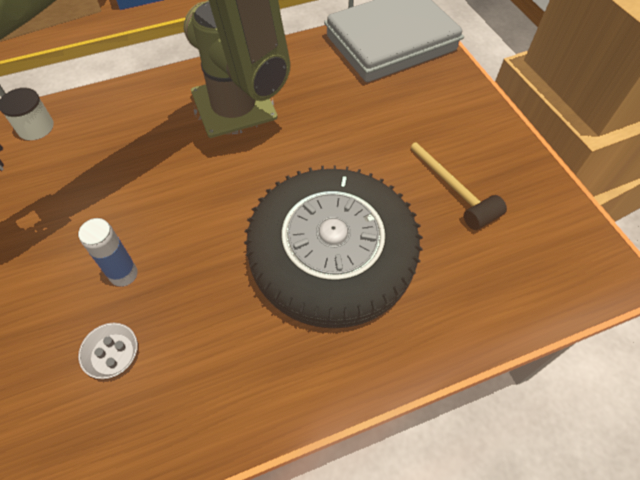

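View pics/a_wrist.png

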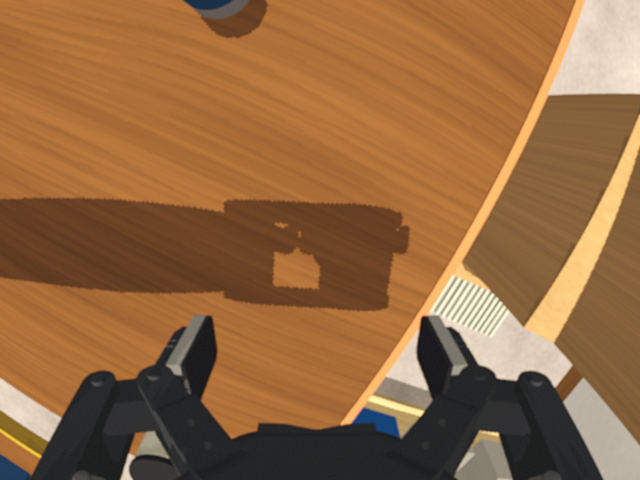

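Run:
```python
import cv2,numpy as np
a=cv2.imread('pics/a_top.png')[180:300,240:370]
b=cv2.imread('pics/a_scene.png')[170:290,270:400]
a=cv2.resize(a,None,fx=5,fy=5,interpolation=cv2.INTER_CUBIC)
b=cv2.resize(b,None,fx=5,fy=5,interpolation=cv2.INTER_CUBIC)
cv2.imwrite('pics/b_top.png',a);cv2.imwrite('pics/b_scene.png',b)
```

```text
(no output)
```

View pics/b_top.png

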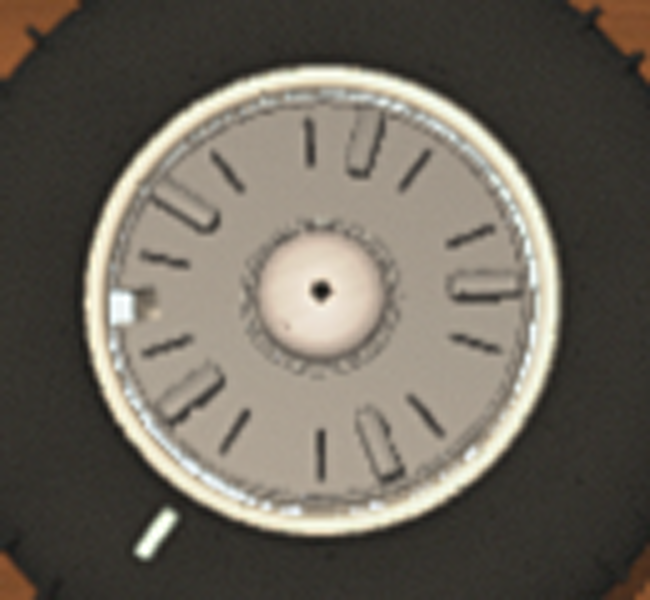

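View pics/b_scene.png

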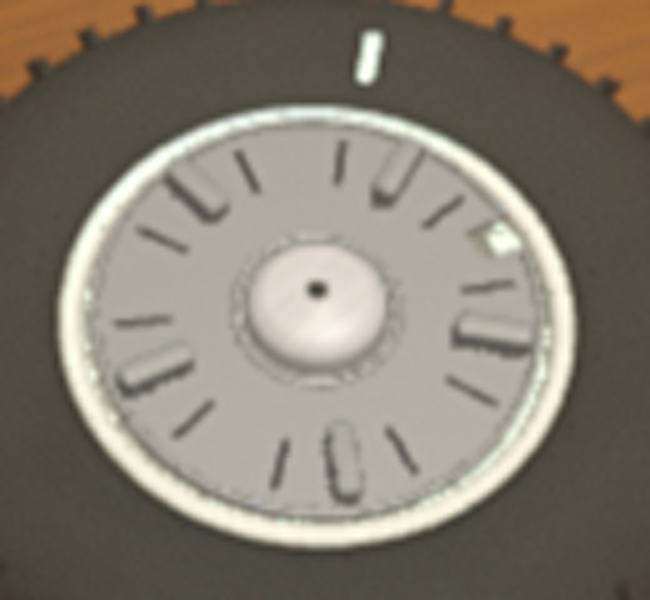

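```bash
cat > h.py <<'E'
from plant import env
import cv2,numpy as np
from scipy.spatial.transform import Rotation as R
def ray(cam,u,v):
    p=env.camera_params(cam);K=p['K'];T=p['world_from_camera']
    d=T[:3,:3]@np.array([(u-K[0,2])/K[0,0],-(v-K[1,2])/K[1,1],-1]);return T[:3,3],d
def on(cam,u,v,z):
    o,d=ray(cam,u,v);return o+d*(z-o[2])/d[2]
def proj(cam,P):
    p=env.camera_params(cam);K=p['K'];T=p['world_from_camera']
    c=T[:3,:3].T@(np.asarray(P)-T[:3,3]);return K[0,2]-K[0,0]*c[0]/c[2],K[1,2]+K[1,1]*c[1]/c[2]
def tri(a,b):
    o1,d1=a;o2,d2=b;d1=d1/np.linalg.norm(d1);d2=d2/np.linalg.norm(d2)
    A=np.array([d1,-d2]).T;t=np.linalg.lstsq(A,o2-o1,rcond=None)[0]
    p,q=o1+t[0]*d1,o2+t[1]*d2;return (p+q)/2,np.linalg.norm(p-q)
def rot():
    q=env.get_state()['eef_rot'];return R.from_quat([q[1],q[2],q[3],q[0]]).as_matrix()
def st():
    s=env.get_state();print('t',round(s['time'],2),'p',np.round(s['tool_pos'],4),'F',np.round(s['force'],1),'gap',round(s['finger_gap'],4));return s
E
python3 - <<'E'
from h import *
# pixels as 5x zoom crops
T=lambda x,y:(240+(x+.5)/5-.5,180+(y+.5)/5-.5)
S=lambda x,y:(270+(x+.5)/5-.5,170+(y+.5)/5-.5)
# rim ellipse check
for n,off in (('top',(240,180,370,300)),('scene',(270,170,400,290))):
    im=cv2.imread(f'pics/a_{n}.png');hsv=cv2.cvtColor(im,cv2.COLOR_BGR2HSV)
    m=((hsv[...,2]>195)).astype(np.uint8);m2=np.zeros_like(m);x0,y0,x1,y1=off;m2[y0:y1,x0:x1]=m[y0:y1,x0:x1]
    cs,_=cv2.findContours(m2,cv2.RETR_EXTERNAL,cv2.CHAIN_APPROX_NONE)
    for c in sorted(cs,key=cv2.contourArea)[::-1][:3]:
        if len(c)>5: e=cv2.fitEllipse(c);print(n,cv2.contourArea(c),e)
hub,e=tri(ray('top',*T(320,290)),ray('scene',*S(317,289)));print('hub',hub,e)
c=on('top',*T(320,290),.123);print(c, on('scene',*S(317,289),.123))
for nm,(a,b,z) in dict(stroke=((157,533),(370,57),.114),notch=((122,307),(500,238),.105)).items():
    p=on('top',*T(*a),z);q=on('scene',*S(*b),z);t,e=tri(ray('top',*T(*a)),ray('scene',*S(*b)))
    for w in(p,q,t):
        d=w-hub;print(nm,w,np.hypot(d[0],d[1]),np.degrees(np.arctan2(d[1],d[0])))
print(rot().T)
E
```

```text
top 6708.0 ((303.9085998535156, 239.74168395996094), (91.63075256347656, 93.21598815917969), 70.8762435913086)
top 15.5 ((270.802490234375, 286.02099609375), (2.29313588142395, 10.390707969665527), 36.00446319580078)
scene 6876.5 ((332.87286376953125, 234.76092529296875), (86.1783218383789, 101.59449005126953), 93.91410827636719)
scene 16.0 ((343.4556884765625, 181.0003662109375), (2.6476573944091797, 9.731624603271484), 9.735940933227539)
hub [0.57619771 0.07085456 0.12243702] 0.0004974658441924771
[0.57602011 0.07059044 0.123     ] [0.57658462 0.07093893 0.123     ]
stroke [0.46079826 0.14472139 0.114     ] 0.13701584516122764 147.376819117149
stroke [0.46161144 0.14628351 0.114     ] 0.13718432879998715 146.64420104597377
stroke [0.46111591 0.14558824 0.11356734] 0.13721859595650354 147.00045991924705
notch [0.56949117 0.16584831 0.105     ] 0.09523019972375088 94.03836848217094
notch [0.57108655 0.16302327 0.105     ] 0.09231032258037952 93.17405482888884
notch [0.56962412 0.16518237 0.10204082] 0.09455658636589741 93.98642707484575
[[-5.97968263e-04  1.57632678e-03 -9.99998579e-01]
 [ 9.02280256e-01  4.31149997e-01  1.40098531e-04]
 [ 4.31149605e-01 -9.02278890e-01 -1.68010255e-03]]
```

Run:
```python
from h import *
T=lambda x,y:(240+(x+.5)/5-.5,180+(y+.5)/5-.5)
S=lambda x,y:(270+(x+.5)/5-.5,170+(y+.5)/5-.5)
top=[(165,347),(235,432),(321,455),(426,416),(477,342),(471,237),(415,170),(310,141),(228,172),(165,260)]
sc=[(444,213),(340,162),(248,171),(162,239),(143,321),(194,419),(280,464),(403,451),(472,390),(488,287)]
def dark(im,p,scale,x0,y0):
    g=im.astype(float).min(2); cx,cy=p
    u,v=x0+cx/5,y0+cy/5
    yy,xx=np.mgrid[int(v)-7:int(v)+8,int(u)-7:int(u)+8]
    w=np.clip(np.median(g[yy,xx])-20-g[yy,xx],0,None)
    w*=np.hypot(xx-u,yy-v)<5.5
    return (w*xx).sum()/w.sum(),(w*yy).sum()/w.sum()
it=cv2.imread('pics/a_top.png');is_=cv2.imread('pics/a_scene.png')
hub=np.array([.5762,.0709,0]);P=[]
for a,b in zip(top,sc):
    ua=dark(it,a,5,240,180);ub=dark(is_,b,5,270,170)
    p,e=tri(ray('top',*ua),ray('scene',*ub));d=p-hub;P.append(d)
    print(np.round([ua[0]-T(*a)[0],ua[1]-T(*a)[1],ub[0]-S(*b)[0],ub[1]-S(*b)[1]],1),np.round(d,4),round(np.hypot(*d[:2]),4),round(np.degrees(np.arctan2(d[1],d[0])),1),round(e,4))
P=np.array(P);c,*_=np.linalg.lstsq(np.c_[P[:,:2],np.ones(len(P))],P[:,2],rcond=None)
print(c,'tilt',np.degrees(np.hypot(*c[:2])),'dir',np.degrees(np.arctan2(c[1],c[0])),P[:,2]-np.c_[P[:,:2],np.ones(len(P))]@c)
```

```text
[ 0.4 -0.2 -0.2 -0.1] [-0.0256  0.0728  0.1078] 0.0771 109.4 0.0005
[ 0.1 -0.4 -0.  -0. ] [-0.0657  0.039   0.112 ] 0.0765 149.3 0.0008
[-0.1 -0.4 -0.2  0.1] [-0.0763 -0.0019  0.1122] 0.0763 -178.6 0.0001
[ 0.1  0.1 -0.2  0. ] [-0.0576 -0.0511  0.1095] 0.077 -138.4 0.0007
[-0.1  0.3  0.   0.1] [-0.0218 -0.0738  0.1065] 0.077 -106.5 0.0016
[-0.1 -0.2 -0.2  0.2] [ 0.031  -0.0705  0.1031] 0.077 -66.3 0.001
[ 0.  -0.1 -0.1  0.1] [ 0.0637 -0.0434  0.1008] 0.0771 -34.3 0.0008
[-0.1  0.4 -0.2  0.2] [0.0765 0.008  0.0993] 0.0769 6.0 0.0012
[-0.1  0.1  0.2  0.4] [0.061  0.0477 0.1006] 0.0775 38.0 0.002
[-0.  -0.   0.  -0.1] [0.0166 0.0757 0.1052] 0.0775 77.6 0.001
[-0.08166797  0.00684116  0.10570127] tilt 4.695618597304002 dir 175.21162496892424 [-0.00053667  0.00068998  0.00024298 -0.00053159 -0.00047984  0.00037537
  0.00058161 -0.00020842 -0.00048305  0.00034964]
```

```bash
python3 -m jog '[[-0.4,0.58,-0.39,0,0,0,0],[-0.4,0.58,-0.39,0,0,0,0],[-0.2,0.58,-0.39,0,0,0,0],[0,0.58,-0.39,0,0,0,0],[0,0.58,-0.39,0,0,0,0],[0,0.58,-0.39,0,0,0,0],[0,0.58,-0.39,0,0,0,0],[0,0.58,-0.39,0,0,0,0],[0,0.58,-0.39,0,0,0,0],[0,0.58,-0.39,0,0,0,0]]' 20 && python3 -m jog '[[0,0.58,-0.39,0,0,0,0],[0,0.58,-0.39,0,0,0,0],[0,0.58,-0.39,0,0,0,0],[0,0.58,-0.39,0,0,0,0],[0,0.58,-0.39,0,0,0,0],[0,0.58,-0.39,0,0,0,0],[0,0.58,-0.39,0,0,0,0],[0,0.58,-0.39,0,0,0,0],[0,0.58,-0.39,0,0,0,0],[0,0.58,-0.39,0,0,0,0]]'
cat > go.py <<'E'
from h import *
import sys
# target finger angle, radius, z
phi,r,z=map(float,sys.argv[1:4]);s=st();M=rot();f=np.radians(phi)
D=np.array([.5762+r*np.cos(f),.0709+r*np.sin(f),z])-s['tool_pos']
yaw=np.degrees(np.arctan2(M[1,2],M[0,2]))
d=s['tool_pos'][:2]-[.5762,.0709]
print('rel r',np.hypot(*d),'phi',np.degrees(np.arctan2(d[1],d[0])),'yaw',yaw,'turn x',-(phi-yaw))
print('units xyz',M.T@D/.05, 'down', M[:,0])
E
python3 go.py 323 0.08 0.20
```

```text
time: 1.15
tool_pos: [0.4582, -0.2841, 0.281]
eef_rot: [0.598, 0.377, 0.598, -0.377]
force: [0.7, -0.5, 0.9]
finger_gap: -0.0003
time: 2.15
tool_pos: [0.6358, 0.0169, 0.2808]
eef_rot: [0.598, 0.377, 0.598, -0.377]
force: [0.7, -0.2, 0.0]
finger_gap: -0.0001
t 2.15 p [0.6358 0.0169 0.2808] F [ 0.7 -0.2  0. ] gap -0.0001
rel r 0.08041256401554178 phi -42.210253060709206 yaw -64.44901978127284 turn x -387.44901978127285
units xyz [ 1.61682131  0.12987557 -0.06834501] down [-6.71429913e-04 -4.54668764e-05 -9.99999774e-01]
```

```bash
python3 -m jog '[[0.3,0.13,-0.07,0,0,0,0],[0.3,0,0,-6.85,0,0,0],[0.3,0,0,-6.85,0,0,0],[0.3,0,0,-6.85,0,0,0],[0.3,0,0,-6.85,0,0,0],[0.1,0,0,0,0,0,0],[0,0,0,0,0,0,0],[0,0,0,0,0,0,0],[0,0,0,0,0,0,0],[0,0,0,0,0,0,0]]'
python3 go.py -37 0.08 0.107; python3 -c "
from h import *
cv2.imwrite('pics/c_wrist.png',env.camera('wrist')[:,:,::-1])"
```

```text
time: 3.15
tool_pos: [0.6402, 0.0214, 0.2024]
eef_rot: [0.671, 0.225, 0.67, -0.225]
force: [0.5, -0.1, -0.0]
finger_gap: -0.0007
t 3.15 p [0.6402 0.0214 0.2024] F [ 0.5 -0.1 -0. ] gap -0.0007
rel r 0.08093168431816394 phi -37.71952241701489 yaw -37.09421644992598 turn x -0.09421644992598033
units xyz [ 1.90880331  0.01840732 -0.02122796] down [ 1.72019627e-03 -6.03065243e-05 -9.99998519e-01]
```

View pics/c_wrist.png

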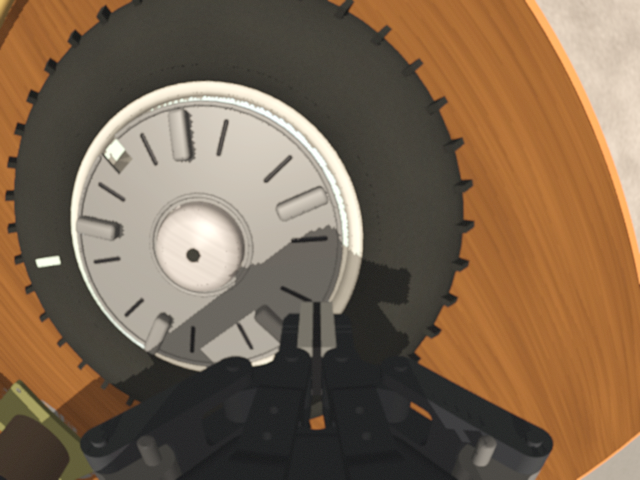

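```bash
python3 -m jog '[[0.3,0.02,-0.02,0,0,0,0],[0.3,0,0,0,0,0,0],[0.3,0,0,0,0,0,0],[0.3,0,0,0,0,0,0],[0.3,0,0,0,0,0,0],[0.2,0,0,0,0,0,0],[0.1,0,0,0,0,0,0],[0.1,0,0,0,0,0,0],[0,0,0,0,0,0,0],[0,0,0,0,0,0,0]]'
python3 go.py -37 0.08 0.107
```

```text
time: 4.2
tool_pos: [0.64, 0.0228, 0.1069]
eef_rot: [0.671, 0.225, 0.67, -0.225]
force: [0.7, 0.4, 0.3]
finger_gap: 0.0
t 4.2 p [0.64   0.0228 0.1069] F [0.7 0.4 0.3] gap 0.0
rel r 0.07987268582933314 phi -37.0102353261898 yaw -37.05986296589929 turn x -0.059862965899291964
units xyz [-0.00140467  0.00028885  0.00254721] down [ 1.03332310e-03 -4.99910774e-05 -9.99999465e-01]
```

```bash
python3 -m jog '[[0,0.056,-0.001,-2,0,0,0],[0,0.056,-0.001,-2,0,0,0],[0,0.056,-0.001,-2,0,0,0],[0,0.056,-0.001,-2,0,0,0],[0,0.056,-0.001,-2,0,0,0],[0,0.056,-0.001,-2,0,0,0],[0,0.056,-0.001,-2,0,0,0],[0,0.056,-0.001,-2,0,0,0],[0,0.056,-0.001,-2,0,0,0],[0,0.056,-0.001,-2,0,0,0]]'
python3 go.py -17 0.08 0.107
```

```text
time: 5.2
tool_pos: [0.6528, 0.0472, 0.1074]
eef_rot: [0.7, 0.104, 0.699, -0.105]
force: [-0.0, -1.8, -0.4]
finger_gap: -0.0001
t 5.2 p [0.6528 0.0472 0.1074] F [-0.  -1.8 -0.4] gap -0.0001
rel r 0.08021896566019833 phi -17.164628008320033 yaw -16.974127482091603 turn x 0.02587251790839673
units xyz [ 0.0080903   0.00461574 -0.0043859 ] down [ 0.00166549 -0.00101281 -0.9999981 ]
```

```bash
python3 -m jog '[[0,0.056,-0.001,-2,0,0,0],[0,0.056,-0.001,-2,0,0,0],[0,0.056,-0.001,-2,0,0,0],[0,0.056,-0.001,-2,0,0,0],[0,0.056,-0.001,-2,0,0,0],[0,0.056,-0.001,-2,0,0,0],[0,0.056,-0.001,-2,0,0,0],[0,0.056,-0.001,-2,0,0,0],[0,0.056,-0.001,-2,0,0,0],[0,0.056,-0.001,-2,0,0,0]]'
python3 go.py 3 0.08 0.107;  python3 -c "
from h import *
cv2.imwrite('pics/d_wrist.png',env.camera('wrist')[:,:,::-1])
cv2.imwrite('pics/d_top.png',env.camera('top')[:,:,::-1])"
```

```text
time: 6.2
tool_pos: [0.6565, 0.075, 0.1074]
eef_rot: [0.708, -0.019, 0.706, 0.018]
force: [1.3, -1.6, -0.2]
finger_gap: 0.0002
t 6.2 p [0.6565 0.075  0.1074] F [ 1.3 -1.6 -0.2] gap 0.0002
rel r 0.08035693926511886 phi 2.9473234327792732 yaw 3.026008477686084 turn x 0.026008477686084053
units xyz [ 0.00840662  0.00148765 -0.00715644] down [ 2.29760995e-03 -6.93660838e-04 -9.99997120e-01]
```

View pics/d_wrist.png

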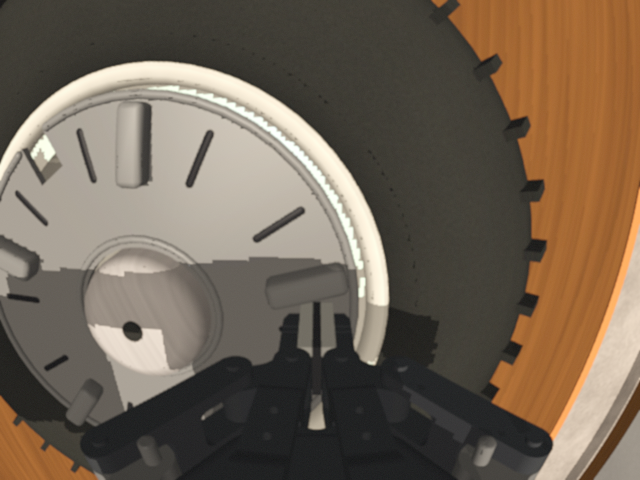

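View pics/d_top.png

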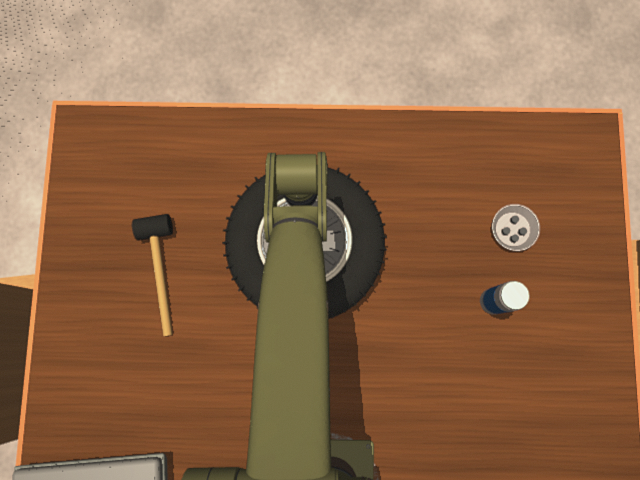

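```bash
cat >> h.py <<'E'
def wray(u,v,p=None,M=None):
    c=env.camera_params('wrist');K=c['K'];m=c['mount']
    if p is None: p=env.get_state()['tool_pos'];M=rot()
    x,y=u-K[0,2],v-K[1,2];r=np.hypot(x,y);t=r/K[0,0]
    d=np.array([np.sin(t)*x/r,-np.sin(t)*y/r,-np.cos(t)])
    return p+M@m[:3,3],M@m[:3,:3]@d
def won(u,v,n=(0,0),z0=.1):
    # plane z=z0+n.(xy-hub)
    o,d=wray(u,v);N=np.array([-n[0],-n[1],1]);P=np.array([.5762,.0709,z0])
    w=o+d*((P-o)@N)/(d@N);e=w-[.5762,.0709,0];return w,np.hypot(*e[:2]),np.degrees(np.arctan2(e[1],e[0]))
E
python3 - <<'E'
from h import *
n=(-.075,.005)
for nm,u,v in (('notch',42,158),('line',87,155),('line',31,208),('rib in',272,297),('rib out',343,279),('hubhole',132,331)):
    print(nm,won(u,v,n if nm!='hubhole' else (0,0),.105+(.014 if 'rib' in nm else 0) if nm!='hubhole' else .123))
cv2.imwrite('pics/d_scene.png',cv2.resize(env.camera('scene')[:,:,::-1][150:330,220:440],None,fx=3,fy=3))
E
```

```text
notch (array([0.52683003, 0.14657282, 0.10908111]), np.float64(0.09035357927845176), np.float64(123.12096927142336))
line (array([0.55286274, 0.1464478 , 0.10712803]), np.float64(0.07907020575067843), np.float64(107.1662992766166))
line (array([0.51636877, 0.12293097, 0.1097475 ]), np.float64(0.07929058999109895), np.float64(138.98883151321385))
rib in (array([0.63742207, 0.08937821, 0.11450074]), np.float64(0.06394987025622809), np.float64(16.79500725762961))
rib out (array([0.66595034, 0.09803208, 0.11240439]), np.float64(0.0937617871882834), np.float64(16.8203908215876))
hubhole (array([0.57528285, 0.07159047, 0.123     ]), np.float64(0.0011480040097516142), np.float64(143.02612529805762))
```

View pics/d_scene.png

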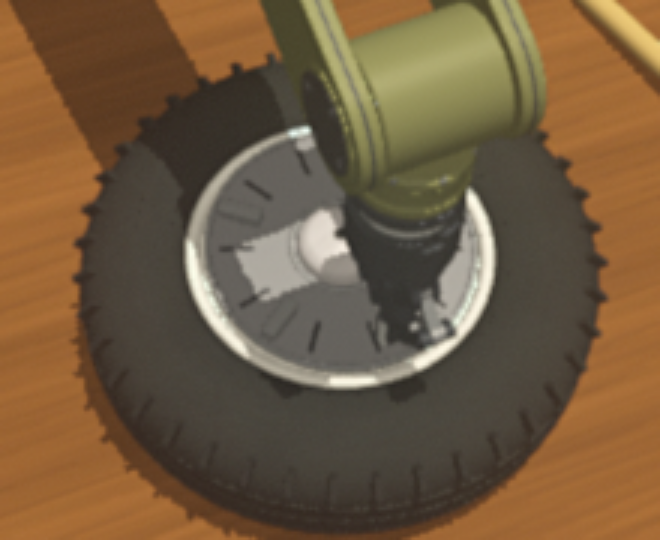

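```bash
python3 -m jog '[[0,0.056,-0.001,-2,0,0,0],[0,0.056,-0.001,-2,0,0,0],[0,0.056,-0.001,-2,0,0,0],[0,0.056,-0.001,-2,0,0,0],[0,0.056,-0.001,-2,0,0,0],[0,0.056,-0.001,-2,0,0,0],[0,0.056,-0.001,-2,0,0,0],[0,0.056,-0.001,-2,0,0,0],[0,0.056,-0.001,-2,0,0,0],[0,0.056,-0.001,-2,0,0,0]]'
python3 go.py 23 0.08 0.107
```

```text
time: 7.35
tool_pos: [0.6503, 0.1021, 0.1074]
eef_rot: [0.694, -0.141, 0.692, 0.14]
force: [1.0, -1.2, 0.4]
finger_gap: -0.0001
t 7.35 p [0.6503 0.1021 0.1074] F [ 1.  -1.2  0.4] gap -0.0001
rel r 0.08038628545462614 phi 22.817508038196795 yaw 22.971884727562195 turn x -0.028115272437805316
units xyz [ 0.0072025   0.00512782 -0.007735  ] down [ 2.49385441e-03 -5.81760852e-04 -9.99996721e-01]
```

```bash
python3 -m jog '[[0,0.028,0,-1,0,0,0],[0,0.028,0,-1,0,0,0],[0,0.028,0,-1,0,0,0],[0,0.028,0,-1,0,0,0],[0,0.028,0,-1,0,0,0],[0,0.028,0,-1,0,0,0],[0,0.028,0,-1,0,0,0],[0,0.028,0,-1,0,0,0],[0,0.028,0,-1,0,0,0],[0,0.028,0,-1,0,0,0]]'
python3 go.py 33 0.08 0.107;python3 -c "
from h import *
cv2.imwrite('pics/e_wrist.png',env.camera('wrist')[:,:,::-1])"
```

```text
time: 8.35
tool_pos: [0.6429, 0.115, 0.1064]
eef_rot: [0.678, -0.201, 0.678, 0.201]
force: [1.2, -1.7, 2.6]
finger_gap: 0.0002
t 8.35 p [0.6429 0.115  0.1064] F [ 1.2 -1.7  2.6] gap 0.0002
rel r 0.07998721203506666 phi 33.46024923518728 yaw 33.024781870788665 turn x 0.024781870788665117
units xyz [-0.01232899 -0.01285134  0.00030383] down [ 1.73021766e-04  3.37499523e-05 -9.99999984e-01]
```

View pics/e_wrist.png

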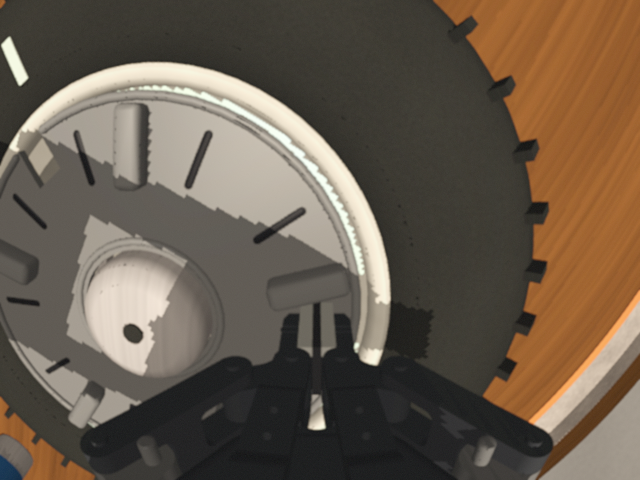

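```bash
python3 -m jog '[[-0.01,0.028,0,-1,0,0,0],[0,0.028,0,-1,0,0,0],[0,0.028,0,-1,0,0,0],[0,0.028,0,-1,0,0,0],[0,0.014,0,-0.5,0,0,0],[0,0.014,0,-0.5,0,0,0],[0,0,0,0,0,0,0],[0,0,0,0,0,0,0],[0,0,0,0,0,0,0],[0,0,0,0,0,0,0]]'
python3 go.py 38 0.08 0.107;python3 -c "
from h import *
cv2.imwrite('pics/f_wrist.png',cv2.resize(env.camera('wrist')[60:260,0:200,::-1],None,fx=3,fy=3))"
```

```text
time: 9.4
tool_pos: [0.6388, 0.1207, 0.1068]
eef_rot: [0.669, -0.23, 0.669, 0.23]
force: [0.9, -1.3, 1.2]
finger_gap: -0.0
t 9.4 p [0.6388 0.1207 0.1068] F [ 0.9 -1.3  1.2] gap -0.0
rel r 0.07997912683180426 phi 38.50257376369931 yaw 37.938031149614886 turn x -0.06196885038511368
units xyz [-0.00461125 -0.01402855  0.00049342] down [-3.41060217e-04  1.70439211e-04 -9.99999927e-01]
```

View pics/f_wrist.png

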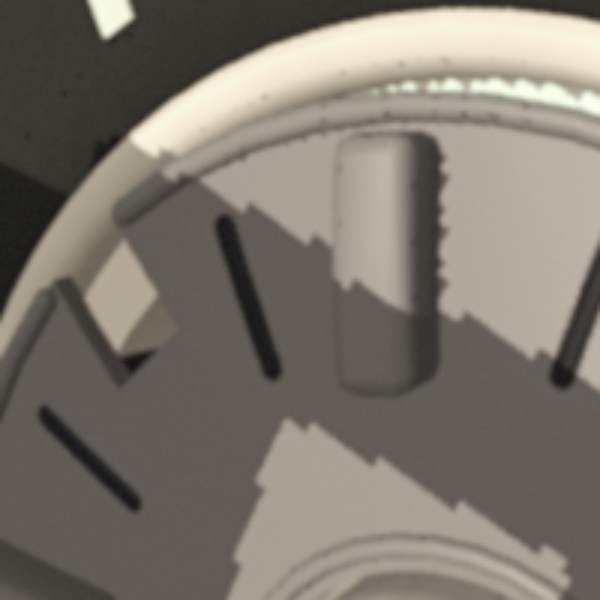

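```bash
python3 -m jog '[[0,0.028,0,-1,0,0,0],[0,0.028,0,-1,0,0,0],[0,0.028,0,-1,0,0,0],[0,0.028,0,-1,0,0,0],[0,0,0,0,0,0,0],[0,0,0,0,0,0,0],[0,0,0,0,0,0,0],[0,0,0,0,0,0,0],[0,0,0,0,0,0,0],[0,0,0,0,0,0,0]]'
python3 go.py 42 0.08 0.107;python3 -c "
from h import *
cv2.imwrite('pics/g_wrist.png',cv2.resize(env.camera('wrist')[60:260,0:200,::-1],None,fx=3,fy=3))"
```

```text
time: 10.45
tool_pos: [0.6353, 0.125, 0.1067]
eef_rot: [0.66, -0.253, 0.66, 0.253]
force: [0.5, 0.5, 0.7]
finger_gap: -0.0003
t 10.45 p [0.6353 0.125  0.1067] F [0.5 0.5 0.7] gap -0.0003
rel r 0.08008323703439858 phi 42.47625754196901 yaw 41.93947921750298 turn x -0.060520782497022196
units xyz [-0.00532493 -0.01331365 -0.0015962 ] down [-2.88334059e-04  8.10639112e-05 -9.99999955e-01]
```

View pics/g_wrist.png

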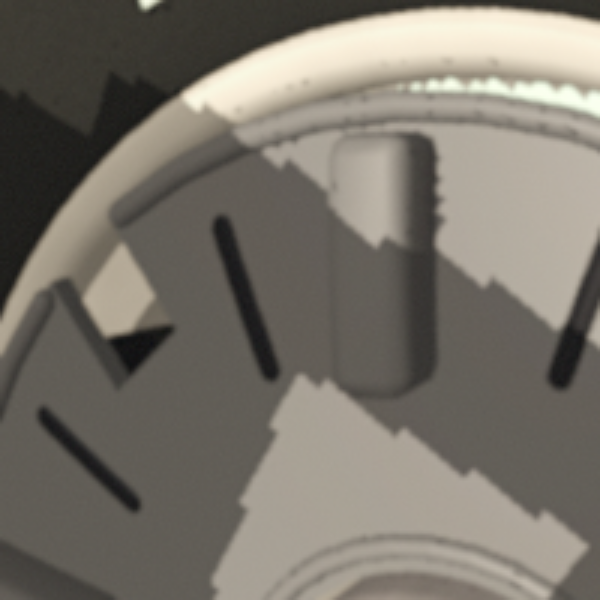

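```bash
python3 -m jog '[[0,0.028,0,-1,0,0,0],[0,0.028,0,-1,0,0,0],[0,0.028,0,-1,0,0,0],[0,0,0,0,0,0,0],[0,0,0,0,0,0,0],[0,0,0,0,0,0,0],[0,0,0,0,0,0,0],[0,0,0,0,0,0,0],[0,0,0,0,0,0,0],[0,0,0,0,0,0,0]]'
python3 go.py 45 0.08 0.107;python3 -c "
from h import *
cv2.imwrite('pics/h_wrist.png',cv2.resize(env.camera('wrist')[60:260,0:200,::-1],None,fx=3,fy=3))"
```

```text
time: 11.5
tool_pos: [0.6324, 0.1281, 0.1068]
eef_rot: [0.653, -0.27, 0.653, 0.27]
force: [1.1, 0.4, -0.2]
finger_gap: 0.0002
t 11.5 p [0.6324 0.1281 0.1068] F [ 1.1  0.4 -0.2] gap 0.0002
rel r 0.08020182955776217 phi 45.48063162011168 yaw 44.94183776780869 turn x -0.05816223219130734
units xyz [-0.00434175 -0.01345861 -0.00396684] down [-2.01706506e-04  9.05645841e-05 -9.99999976e-01]
```

View pics/h_wrist.png

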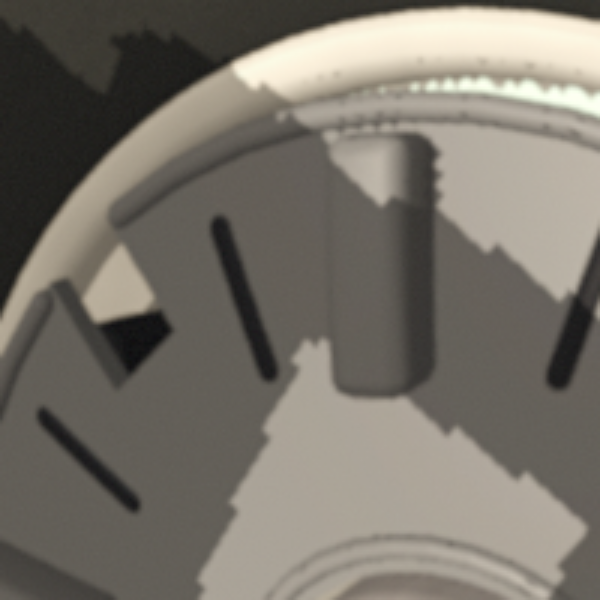

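```bash
python3 -m jog '[[0,0.028,0,-1,0,0,0],[0,0.028,0,-1,0,0,0],[0,0.028,0,-1,0,0,0],[0,0,0,0,0,0,0],[0,0,0,0,0,0,0],[0,0,0,0,0,0,0],[0,0,0,0,0,0,0],[0,0,0,0,0,0,0],[0,0,0,0,0,0,0],[0,0,0,0,0,0,0]]'
python3 go.py 48 0.08 0.107;python3 -c "
from h import *
cv2.imwrite('pics/i_wrist.png',cv2.resize(env.camera('wrist')[60:260,0:200,::-1],None,fx=3,fy=3))"
```

```text
time: 12.55
tool_pos: [0.6294, 0.131, 0.1068]
eef_rot: [0.646, -0.287, 0.646, 0.287]
force: [-0.0, -0.3, 0.5]
finger_gap: 0.0003
t 12.55 p [0.6294 0.131  0.1068] F [-0.  -0.3  0.5] gap 0.0003
rel r 0.08024854575891123 phi 48.44590812047167 yaw 47.94094077942678 turn x -0.059059220573217885
units xyz [-0.00465721 -0.01249508 -0.00490978] down [-1.54153063e-04  3.92624942e-05 -9.99999987e-01]
```

View pics/i_wrist.png

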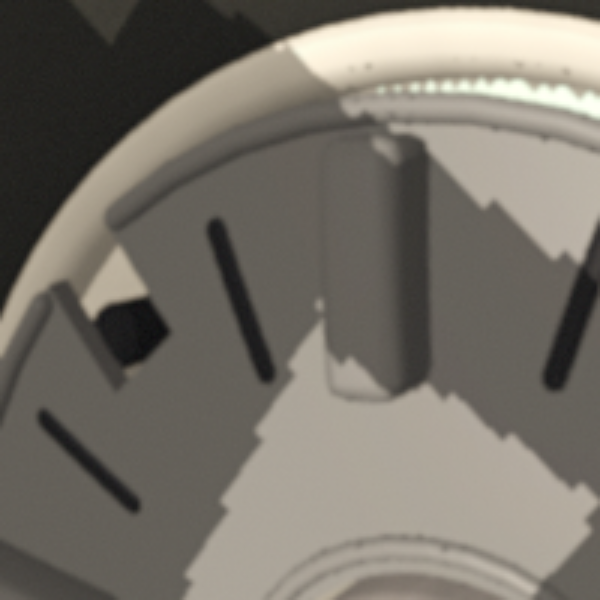

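```bash
python3 -m jog '[[0,0.014,0,-0.5,0,0,0],[0,0.014,0,-0.5,0,0,0],[0,0.014,0,-0.5,0,0,0],[0,0,0,0,0,0,0],[0,0,0,0,0,0,0],[0,0,0,0,0,0,0],[0,0,0,0,0,0,0],[0,0,0,0,0,0,0],[0,0,0,0,0,0,0],[0,0,0,0,0,0,0]]'
python3 go.py 49.5 0.08 0.107;python3 -c "
from h import *
cv2.imwrite('pics/j_wrist.png',cv2.resize(env.camera('wrist')[60:260,0:200,::-1],None,fx=3,fy=3))"
```

```text
time: 13.6
tool_pos: [0.6279, 0.1323, 0.1068]
eef_rot: [0.642, -0.296, 0.642, 0.296]
force: [0.0, -0.2, 0.2]
finger_gap: -0.0002
t 13.6 p [0.6279 0.1323 0.1068] F [ 0.  -0.2  0.2] gap -0.0002
rel r 0.08030729412239533 phi 49.896743803631594 yaw 49.44350135374265 turn x -0.0564986462573529
units xyz [-0.00300052 -0.01112773 -0.00609629] down [ 4.33489250e-05  1.60622611e-05 -9.99999999e-01]
```

View pics/j_wrist.png

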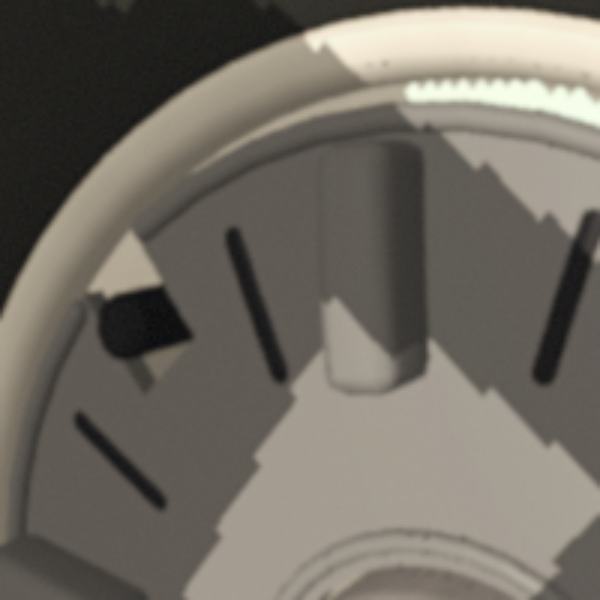

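```bash
python3 -m jog '[[0,-0.04,0,0,0,0,0],[-0.2,0,0,0,0,0,0],[-0.4,0,0,0,0,0,0],[-0.5,0,0,0,0,0,0],[-0.5,0,-0.2,0,0,0,50],[0,0.03,-0.4,0,0,0,94],[0,0,-0.4,0,0,0,94],[0,0,-0.4,0,0,0,94],[0,0,-0.2,0,0,0,94],[0,0,0,0,0,0,94]]'
python3 -m jog '[[0,0,0,7.5,0,0,94],[0,0,0,7.5,0,0,94],[0,0,0,7.5,0,0,94],[0,0,0,7.5,0,0,94],[0,0,0,7.5,0,0,94],[0,0,0,7.5,0,0,94],[0,0,0,7.5,0,0,94],[0,0,0,7.5,0,0,94],[0,0,0,0,0,0,94],[0,0,0,0,0,0,94]]'
python3 go.py -10 0 0.13;python3 -c "
from h import *
cv2.imwrite('pics/k_wrist.png',env.camera('wrist')[:,:,::-1])"
```

```text
time: 14.65
tool_pos: [0.5761, 0.0706, 0.1875]
eef_rot: [0.643, -0.295, 0.642, 0.295]
force: [-0.2, 0.6, -0.3]
finger_gap: 0.08
time: 15.65
tool_pos: [0.5767, 0.0716, 0.187]
eef_rot: [0.704, 0.064, 0.704, -0.064]
force: [0.5, 0.2, -0.1]
finger_gap: 0.0801
t 15.65 p [0.5767 0.0716 0.187 ] F [ 0.5  0.2 -0.1] gap 0.0801
rel r 0.0008856809206804931 phi 56.17783086521263 yaw -10.381898582495314 turn x -0.38189858249531383
units xyz [ 1.13929379 -0.0165386  -0.00733358] down [ 2.93350102e-04  2.02171783e-04 -9.99999937e-01]
```

View pics/k_wrist.png

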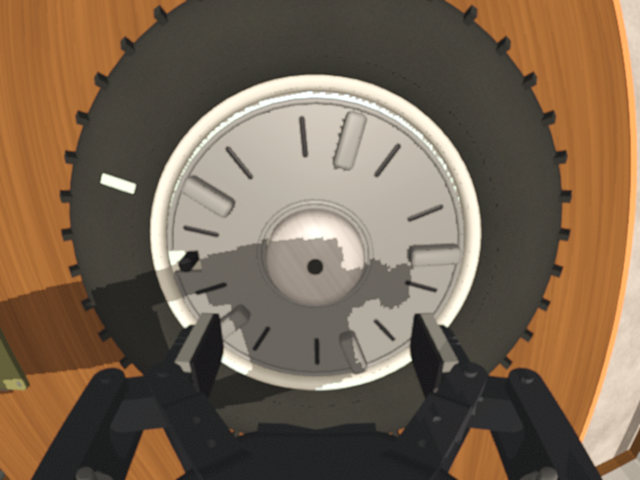

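```bash
python3 -c "
from h import *
print(won(315,267,(0,0),.123))"
python3 -m jog '[[0.3,-0.01,-0.007,0,0,0,94],[0.3,0,0,0,0,0,94],[0.3,0,0,0,0,0,94],[0.3,0,0,0,0,0,94],[0.2,0,0,0,0,0,94],[0.1,0,0,0,0,0,94],[0.1,0,0,0,0,0,94],[0,0,0,0,0,0,94],[0,0,0,0,0,0,94],[0,0,0,0,0,0,94]]'
python3 go.py -10 0 0.1
```

```text
(array([0.57561082, 0.07068872, 0.123     ]), np.float64(0.0006259165381928115), np.float64(-160.2719323841252))
time: 16.7
tool_pos: [0.5764, 0.0708, 0.1077]
eef_rot: [0.705, 0.065, 0.704, -0.065]
force: [0.1, -0.1, -0.2]
finger_gap: 0.0803
t 16.7 p [0.5764 0.0708 0.1077] F [ 0.1 -0.1 -0.2] gap 0.0803
rel r 0.00020366684643940725 phi -22.189847598354703 yaw -10.556761282722706 turn x -0.5567612827227055
units xyz [ 0.15303614  0.00077241 -0.00420652] down [ 1.45157309e-03  5.48456400e-05 -9.99998945e-01]
```

```bash
python3 -m jog '[[0.02,0,0,0,0,0,94],[0.02,0,0,0,0,0,94],[0.02,0,0,0,0,0,94],[0.02,0,0,0,0,0,94],[0.02,0,0,0,0,0,94],[0.02,0,0,0,0,0,94],[0.02,0,0,0,0,0,94],[0.02,0,0,0,0,0,94],[0.02,0,0,0,0,0,94],[0.02,0,0,0,0,0,94]]'
python3 -m jog '[[0.01,0,0,0,0,0,94],[0.01,0,0,0,0,0,94],[0.01,0,0,0,0,0,94],[0.01,0,0,0,0,0,94],[0,0,0,0,0,0,94],[0,0,0,0,0,0,94],[0,0,0,0,0,0,94],[0,0,0,0,0,0,94],[0,0,0,0,0,0,94],[0,0,0,0,0,0,94]]'
```

```text
time: 17.7
tool_pos: [0.5758, 0.0708, 0.0967]
eef_rot: [0.704, 0.065, 0.704, -0.065]
force: [0.5, -0.5, -0.3]
finger_gap: 0.0806
time: 18.7
tool_pos: [0.5758, 0.0708, 0.0948]
eef_rot: [0.704, 0.065, 0.704, -0.065]
force: [-0.7, -0.2, -0.0]
finger_gap: 0.0806
```

```bash
python3 -m jog '[[0.01,0,0,0,0,0,94],[0.01,0,0,0,0,0,94],[0.01,0,0,0,0,0,94],[0,0,0,0,0,0,94],[0,0,0,0,0,0,94],[0,0,0,0,0,0,94],[0,0,0,0,0,0,94],[0,0,0,0,0,0,94],[0,0,0,0,0,0,94],[0,0,0,0,0,0,94]]';python3 -c "
from h import *
cv2.imwrite('pics/l_wrist.png',env.camera('wrist')[:,:,::-1])"
```

```text
time: 19.7
tool_pos: [0.5758, 0.0708, 0.0933]
eef_rot: [0.704, 0.065, 0.704, -0.065]
force: [0.5, 0.1, -0.0]
finger_gap: 0.0799
```

View pics/l_wrist.png

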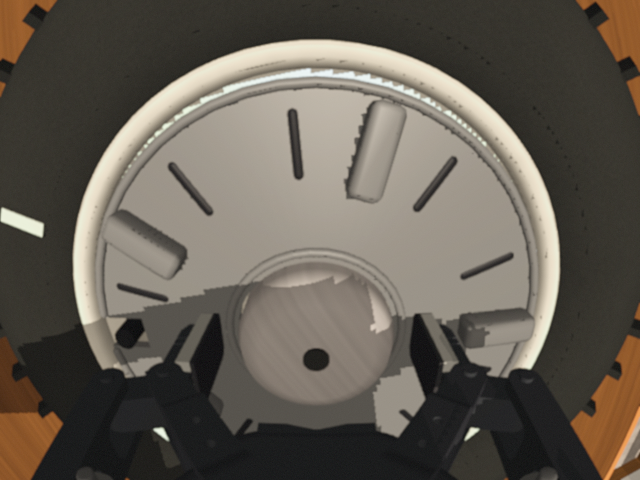

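```bash
for i in 1; do python3 -m jog '[[0.01,0,0,0,0,0,94],[0.01,0,0,0,0,0,94],[0.01,0,0,0,0,0,94],[0,0,0,0,0,0,94],[0,0,0,0,0,0,94],[0,0,0,0,0,0,94],[0,0,0,0,0,0,94],[0,0,0,0,0,0,94],[0,0,0,0,0,0,94],[0,0,0,0,0,0,94]]'; done
```

```text
time: 20.75
tool_pos: [0.576, 0.0708, 0.092]
eef_rot: [0.704, 0.065, 0.704, -0.065]
force: [0.9, 0.5, 1.7]
finger_gap: 0.08
```

Contact. Half-millimetre steps from here.

```bash
python3 -m jog '[[0.01,0,0,0,0,0,94],[0,0,0,0,0,0,94],[0,0,0,0,0,0,94],[0,0,0,0,0,0,94],[0,0,0,0,0,0,94],[0,0,0,0,0,0,94],[0,0,0,0,0,0,94],[0,0,0,0,0,0,94],[0,0,0,0,0,0,94],[0,0,0,0,0,0,94]]'
```

```text
time: 21.75
tool_pos: [0.5761, 0.0709, 0.0918]
eef_rot: [0.704, 0.065, 0.704, -0.065]
force: [-0.5, 0.3, 5.2]
finger_gap: 0.0799
```

```bash
python3 -m jog '[[0.01,0,0,0,0,0,94],[0,0,0,0,0,0,94],[0,0,0,0,0,0,94],[0,0,0,0,0,0,94],[0,0,0,0,0,0,94],[0,0,0,0,0,0,94],[0,0,0,0,0,0,94],[0,0,0,0,0,0,94],[0,0,0,0,0,0,94],[0,0,0,0,0,0,94]]'
```

```text
time: 22.75
tool_pos: [0.5762, 0.0709, 0.0916]
eef_rot: [0.704, 0.065, 0.704, -0.065]
force: [-0.8, 0.6, 7.1]
finger_gap: 0.0802
```

```bash
python3 -m jog '[[0.01,0,0,0,0,0,94],[0,0,0,0,0,0,94],[0,0,0,0,0,0,94],[0,0,0,0,0,0,94],[0,0,0,0,0,0,94],[0,0,0,0,0,0,94],[0,0,0,0,0,0,94],[0,0,0,0,0,0,94],[0,0,0,0,0,0,94],[0,0,0,0,0,0,94]]'
```

```text
time: 23.75
tool_pos: [0.5763, 0.0709, 0.0915]
eef_rot: [0.704, 0.065, 0.704, -0.065]
force: [-0.9, 0.0, 7.9]
finger_gap: 0.0804
```

```bash
python3 -m jog '[[0.01,0,0,0,0,0,94],[0,0,0,0,0,0,94],[0,0,0,0,0,0,94],[0,0,0,0,0,0,94],[0,0,0,0,0,0,94],[0,0,0,0,0,0,94],[0,0,0,0,0,0,94],[0,0,0,0,0,0,94],[0,0,0,0,0,0,94],[0,0,0,0,0,0,94]]'
```

```text
time: 24.75
tool_pos: [0.5765, 0.0709, 0.0911]
eef_rot: [0.705, 0.065, 0.704, -0.065]
force: [-1.4, 1.4, 8.0]
finger_gap: 0.0805
```

```bash
python3 -m jog '[[0.01,0,0,0,0,0,94],[0,0,0,0,0,0,94],[0,0,0,0,0,0,94],[0,0,0,0,0,0,94],[0,0,0,0,0,0,94],[0,0,0,0,0,0,94],[0,0,0,0,0,0,94],[0,0,0,0,0,0,94],[0,0,0,0,0,0,94],[0,0,0,0,0,0,94]]'
```

```text
time: 25.75
tool_pos: [0.5766, 0.0709, 0.0906]
eef_rot: [0.705, 0.065, 0.703, -0.065]
force: [-0.7, 0.7, 8.0]
finger_gap: 0.0803
```

```bash
python3 -m jog '[[0.01,0,0,0,0,0,94],[0,0,0,0,0,0,94],[0,0,0,0,0,0,94],[0,0,0,0,0,0,94],[0,0,0,0,0,0,94],[0,0,0,0,0,0,94],[0,0,0,0,0,0,94],[0,0,0,0,0,0,94],[0,0,0,0,0,0,94],[0,0,0,0,0,0,94]]'
```

```text
time: 26.75
tool_pos: [0.5767, 0.071, 0.0899]
eef_rot: [0.705, 0.065, 0.703, -0.065]
force: [-0.1, 1.0, 6.3]
finger_gap: 0.0803
```

```bash
python3 -m jog '[[0.01,0,0,0,0,0,94],[0,0,0,0,0,0,94],[0,0,0,0,0,0,94],[0,0,0,0,0,0,94],[0,0,0,0,0,0,94],[0,0,0,0,0,0,94],[0,0,0,0,0,0,94],[0,0,0,0,0,0,94],[0,0,0,0,0,0,94],[0,0,0,0,0,0,94]]'; python3 go.py -10 0 .1
```

```text
time: 27.75
tool_pos: [0.5766, 0.0709, 0.089]
eef_rot: [0.705, 0.065, 0.703, -0.065]
force: [1.2, 1.3, 4.8]
finger_gap: 0.0803
t 27.75 p [0.5766 0.0709 0.089 ] F [1.2 1.3 4.8] gap 0.0803
rel r 0.00039958132749216927 phi 6.743006740979548 yaw -10.555136503393179 turn x -0.5551365033931788
units xyz [-0.21943869 -0.00223736 -0.00724285] down [ 1.85117799e-03  2.98950666e-04 -9.99998242e-01]
```

```bash
python3 -m jog '[[0.01,0,0,0,0,0,94],[0,0,0,0,0,0,94],[0,0,0,0,0,0,94],[0,0,0,0,0,0,94],[0,0,0,0,0,0,94],[0,0,0,0,0,0,94],[0,0,0,0,0,0,94],[0,0,0,0,0,0,94],[0,0,0,0,0,0,94],[0,0,0,0,0,0,94]]'; python3 go.py -10 0 .1
```

```text
time: 28.75
tool_pos: [0.5766, 0.071, 0.0889]
eef_rot: [0.705, 0.065, 0.704, -0.065]
force: [0.3, 0.3, 8.1]
finger_gap: 0.0802
t 28.75 p [0.5766 0.071  0.0889] F [0.3 0.3 8.1] gap 0.0802
rel r 0.0003973498980186315 phi 10.238312106412172 yaw -10.567562089714617 turn x -0.5675620897146167
units xyz [-0.22187568 -0.00267479 -0.00710696] down [ 1.54816974e-03  3.89732737e-04 -9.99998726e-01]
```

```bash
python3 -m jog '[[0.01,0,0,0,0,0,94],[0,0,0,0,0,0,94],[0,0,0,0,0,0,94],[0,0,0,0,0,0,94],[0,0,0,0,0,0,94],[0,0,0,0,0,0,94],[0,0,0,0,0,0,94],[0,0,0,0,0,0,94],[0,0,0,0,0,0,94],[0,0,0,0,0,0,94]]'; python3 go.py -10 0 .1
```

```text
time: 29.75
tool_pos: [0.5766, 0.0709, 0.0888]
eef_rot: [0.705, 0.065, 0.704, -0.065]
force: [-0.7, 1.3, 8.9]
finger_gap: 0.08
t 29.75 p [0.5766 0.0709 0.0888] F [-0.7  1.3  8.9] gap 0.08
rel r 0.00039009681005882133 phi 6.1842482216131955 yaw -10.56294877593442 turn x -0.5629487759344194
units xyz [-0.22320588 -0.00211521 -0.00719917] down [ 1.30649576e-03  3.62131151e-04 -9.99999081e-01]
```

```bash
python3 -m jog '[[0.01,0,0,0,0,0,94],[0,0,0,0,0,0,94],[0,0,0,0,0,0,94],[0,0,0,0,0,0,94],[0,0,0,0,0,0,94],[0,0,0,0,0,0,94],[0,0,0,0,0,0,94],[0,0,0,0,0,0,94],[0,0,0,0,0,0,94],[0,0,0,0,0,0,94]]'; python3 go.py -10 0 .1;python3 -c "
from h import *
cv2.imwrite('pics/m_wrist.png',env.camera('wrist')[:,:,::-1])"
```

```text
time: 30.75
tool_pos: [0.5766, 0.0709, 0.0888]
eef_rot: [0.705, 0.065, 0.704, -0.065]
force: [-1.9, 0.5, 11.2]
finger_gap: 0.0803
t 30.75 p [0.5766 0.0709 0.0888] F [-1.9  0.5 11.2] gap 0.0803
rel r 0.00041942929466946865 phi 6.1995237520439135 yaw -10.564616984234776 turn x -0.5646169842347764
units xyz [-0.22327264 -0.00229378 -0.00777128] down [ 1.25156466e-03  3.39560014e-04 -9.99999159e-01]
```

View pics/m_wrist.png

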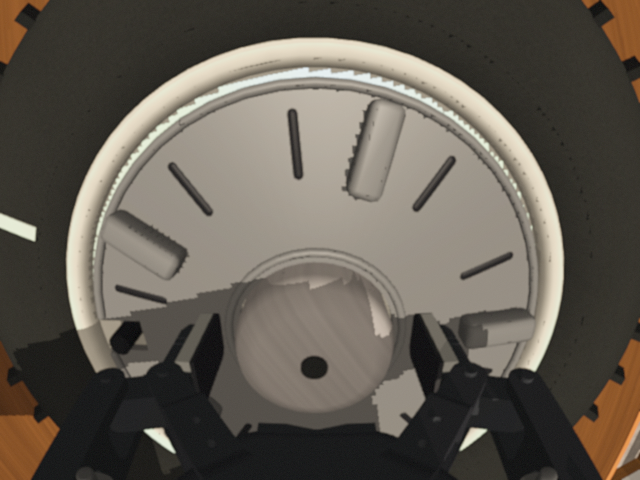

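```bash
python3 -m jog '[[0.01,0,0,0,0,0,94],[0,0,0,0,0,0,94],[0,0,0,0,0,0,94],[0,0,0,0,0,0,94],[0,0,0,0,0,0,94],[0,0,0,0,0,0,94],[0,0,0,0,0,0,94],[0,0,0,0,0,0,94],[0,0,0,0,0,0,94],[0,0,0,0,0,0,94]]'
```

```text
time: 31.8
tool_pos: [0.5766, 0.0709, 0.0888]
eef_rot: [0.705, 0.065, 0.704, -0.065]
force: [-3.0, 1.3, 15.2]
finger_gap: 0.0801
```

```bash
python3 -m jog '[[0.01,0,0,0,0,0,94],[0,0,0,0,0,0,94],[0,0,0,0,0,0,94],[0,0,0,0,0,0,94],[0,0,0,0,0,0,94],[0,0,0,0,0,0,94],[0,0,0,0,0,0,94],[0,0,0,0,0,0,94],[0,0,0,0,0,0,94],[0,0,0,0,0,0,94]]'; python3 go.py -10 0 .1
```

```text
time: 32.8
tool_pos: [0.5767, 0.0709, 0.0888]
eef_rot: [0.704, 0.065, 0.704, -0.065]
force: [-5.2, 0.6, 15.8]
finger_gap: 0.0807
t 32.8 p [0.5767 0.0709 0.0888] F [-5.2  0.6 15.8] gap 0.0807
rel r 0.0004573082547074349 phi 3.463022424844014 yaw -10.56318761188742 turn x -0.56318761188742
units xyz [-0.2237275  -0.00212373 -0.00864868] down [ 1.06392470e-03  2.24391892e-04 -9.99999409e-01]
```

```bash
python3 -m jog '[[-0.1,0,0,0,0,0,94],[-0.3,0,0,0,0,0,94],[-0.5,0,0,0,0,0,94],[-0.7,0,0,0,0,0,94],[-0.7,0,0,0,0,0,94],[0,0,0,0,0,0,94],[0,0,0,0,0,0,94],[0,0,0,0,0,0,94],[0,0,0,0,0,0,94],[0,0,0,0,0,0,94]]'
python3 - <<'E'
from h import *
st();print(rot().tolist());cv2.imwrite('pics/n_wrist.png',env.camera('wrist')[:,:,::-1])
E
python3 -m jog '[[0,-0.9,0.16,0,0,0,94],[0,-0.9,0.16,0,0,0,94],[0,-0.9,0.16,0,0,0,94],[0,-0.9,0.16,0,0,0,94],[0,-0.9,0.16,0,0,0,94],[0,-0.9,0.16,0,0,0,94],[0,0,0,0,0,0,94],[0,0,0,0,0,0,94],[0,0,0,0,0,0,94],[0,0,0,0,0,0,94]]'
python3 - <<'E'
from h import *
st()
for n,(x0,y0) in (('top',(240,180)),('scene',(270,170))):
    im=env.camera(n)[:,:,::-1];cv2.imwrite(f'pics/o_{n}.png',im)
    cv2.imwrite(f'pics/p_{n}.png',cv2.resize(im[y0:y0+120,x0:x0+130],None,fx=5,fy=5,interpolation=cv2.INTER_CUBIC))
E
```

```text
time: 33.8
tool_pos: [0.575, 0.0707, 0.1991]
eef_rot: [0.703, 0.065, 0.705, -0.065]
force: [-0.3, 0.4, 0.1]
finger_gap: 0.0803
t 33.8 p [0.575  0.0707 0.1991] F [-0.3  0.4  0.1] gap 0.0803
[[-0.0029245979493701113, 0.18325617254375906, 0.9830608434636416], [-0.00010056625376275719, 0.9830649888143783, -0.18325724447839706], [-0.999995718297465, -0.0006348165076567325, -0.0028566404636325426]]
time: 34.85
tool_pos: [0.5736, -0.2021, 0.2006]
eef_rot: [0.704, 0.065, 0.704, -0.064]
force: [0.9, 0.0, -0.5]
finger_gap: 0.0802
t 34.85 p [ 0.5736 -0.2021  0.2006] F [ 0.9  0.  -0.5] gap 0.0802
```

View pics/p_top.png

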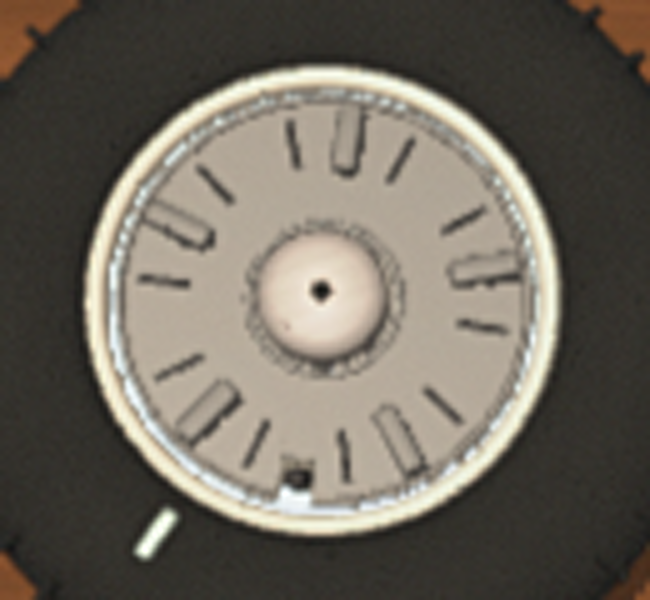

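View pics/p_scene.png

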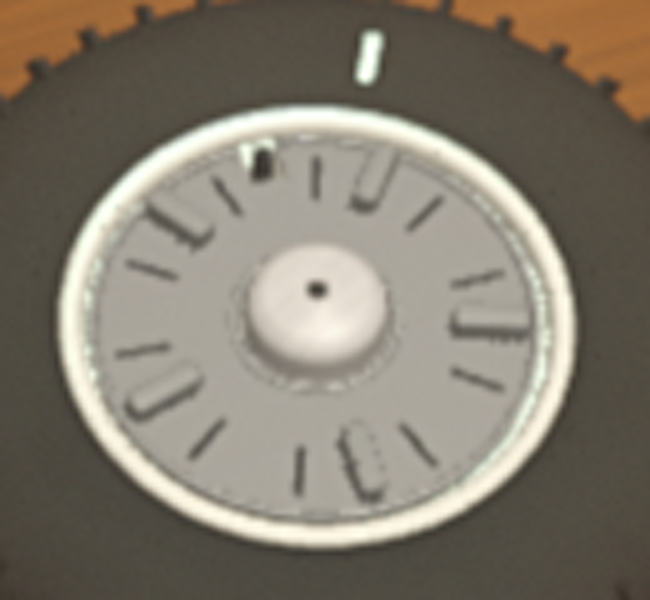

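View pics/n_wrist.png

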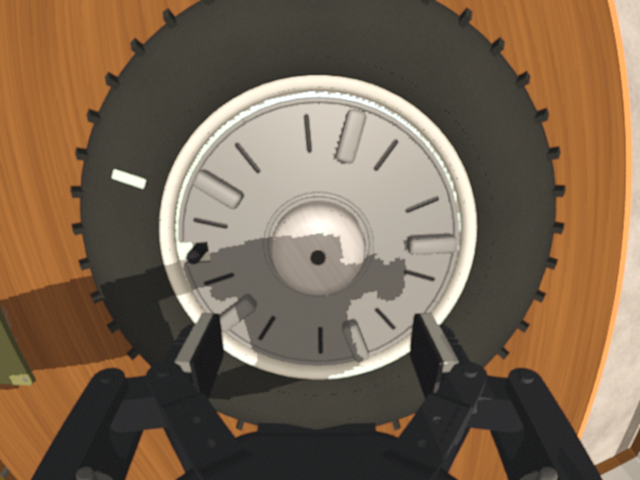

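```bash
cat > tilt.py <<'E'
from h import *
def dark(im,p,x0,y0):
    g=im.astype(float).min(2); u,v=x0+p[0]/5,y0+p[1]/5
    yy,xx=np.mgrid[int(v)-7:int(v)+8,int(u)-7:int(u)+8]
    w=np.clip(np.median(g[yy,xx])-20-g[yy,xx],0,None)*(np.hypot(xx-u,yy-v)<5.5)
    return (w*xx).sum()/w.sum(),(w*yy).sum()/w.sum()
def fit(ft,fs,top,sc):
    it=cv2.imread(ft);is_=cv2.imread(fs);P=[]
    for a,b in zip(top,sc):
        p,e=tri(ray('top',*dark(it,a,240,180)),ray('scene',*dark(is_,b,270,170)));P.append(p-[.5762,.0709,0])
    P=np.array(P);A=np.c_[P[:,:2],np.ones(len(P))];c,*_=np.linalg.lstsq(A,P[:,2],rcond=None)
    print('centre',P.mean(0),'plane',c,'tilt',np.degrees(np.hypot(*c[:2])),'dir',np.degrees(np.arctan2(c[1],c[0])));print(np.round(1e3*(P[:,2]-A@c),1),np.round(P[:,2],4))
if __name__=='__main__':
    fit('pics/o_top.png','pics/o_scene.png',[(344,456),(442,405),(483,327),(462,222),(401,160),(294,144),(215,185),(164,281),(179,367),(257,444)],
    [(228,197),(151,269),(142,351),(208,439),(299,470),(419,446),(477,380),(477,279),(425,214),(316,178)])
    # rim lip outer/inner reference: fit ellipse of lip contour -> extreme pts
E
python3 tilt.py
```

```text
centre [ 0.00029098 -0.00096155  0.09838954] plane [-0.00166866  0.00314006  0.09839304] tilt 0.2037377685653137 dir 117.9867098565554
[-0.3 -0.3  0.3 -0.6  0.8  0.1 -0.5 -0.2  0.2  0.5] [0.0982 0.098  0.0984 0.0975 0.0989 0.0985 0.098  0.0984 0.0988 0.0991]
```

```bash
python3 -c "
from h import *
a=cv2.imread('pics/a_top.png').astype(int);b=cv2.imread('pics/o_top.png').astype(int)
for n,(x,y,w,h) in dict(mallet=(125,205,55,140),bowl=(485,200,60,55),can=(478,278,58,42)).items(): print(n,abs(a-b)[y:y+h,x:x+w].mean())
st();print(env.finish_job())"
```

```text
mallet 1.814978354978355
bowl 2.297070707070707
can 1.7595785440613028
t 34.95 p [ 0.5737 -0.2022  0.2008] F [-0.4 -0.3  0. ] gap 0.0801
the job is handed in; nothing more can be done
None
```

The cover appears to be fully home in the rim, and I handed the job in at about 35 s. `finish_job` gives no verdict, so this rests on my own checks.

**What I did:** With the fingers shut, I pushed one rib counter-clockwise about 76° until the notch came over the stem and the cover dropped. The stem is about 23° from the crayon stroke. I then opened the jaws astride the hub and pressed down in 0.5 mm steps.

**Forces:** Turning took about 2 N. The clips gave way at about 8 N, then the cover stopped rigidly. The highest end-of-call reading was about 16–17 N. Forces within each call were not recorded, but the steps were small.

**Last checks:**
- **Tilt:** fitting a plane to ten marks on the cover, seen by both the top and scene cameras, gave about 0.0035 rad (limit 0.008).
- **Centring:** about 1 mm off the hub axis (limit 6 mm).
- **Height:** the top face measured 98.4 mm where 100 mm was expected. That 1.6 mm gap is within the 2 mm camera calibration but wider than the 1.2 mm limit, so the cameras alone do not prove the height. The rigid stop supports the cover being on the seat.
- **Notch:** the stem is visible in it.
- **Surroundings:** mallet, bowl and can look the same in the before and after top pictures. The arm ended clear with near-zero force.

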